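# Add a tin to the ratchet tin rail

## Robot

A 7-joint arm with a two-finger parallel gripper is mounted at the origin on a cart in front of the work surface, level with it; the furniture and walls round the work are solid. World frame = base frame: x ahead of the robot, y to its left, z up, the work surface at z = 0. Lengths are in mm, angles in rad, forces in N, time in s.
With the tool pointing down it reaches from about 350 to 900 mm from the base axis. Payload 8.1 kg.
Tool frame: the origin (TCP) lies midway between the tips of the shut fingers; the grasp point (between the pads) lies 19 mm behind it; z points along the fingers, y is the line along which they close (so a half turn about z gives the same grasp; the last joint's range is limited). The gripper opens to 92 mm and grips with 3 to 60 N. Pads are 19 mm wide; open, the fingers measure 130 mm over their backs; the gripper's body (75 mm by 190 mm) begins 47 mm behind the grasp point.
Start: joints at [1.169, 0.434, 0.025, 1.573, -0.012, 1.134, -0.075], TCP at [183.96, -597.328, 226.742] pointing down, gripper open.
Joint ranges: [-2.62, 2.62], [-0.44, 2.09], [-1.27, 1.32], [0.08, 2.57], [-1.32, 4.46], [0.12, 2], [-2.74, 2.74]. Speed limits (rad/s): [2.22, 2.22, 3.01, 3.01, 3.14, 3.14, 3.14].

## Interface

Orientations are given as a unit quaternion [w, x, y, z].
In Python, from workcell import state, grab_frame, finish_job gives the robot as it stands. The module is installed in compiled form; this text tells all that it offers.
- The arm moves only by the tool play_rows, never from a script. Its argument "steps" is a list that holds one entry, the list of rows, each a list of 7 numbers: the shift along the tool's x, y, z in shares of 0.75 m (1.0 is 0.75 m), then the turn, a rotation vector about the tool's x, y, z in fractions of the full range, 1 being pi rad, then the opening, from -1 (shut) to 1 (fully open). A call has 1 to 10 rows; each row is the pose to reach, as a shift and turn from the pose commanded when the call began, along the tool's axes at that moment; what a row does not reach only later rows make up. A row lasts 1/12 s, in which the tool goes at most 41.7 mm and 7.16 degrees, less where a joint would pass 70% of its speed; a pose out of reach is approached as far as the arm can. A shift or turn number past 1, either way, is cut back to 1. A call with a gripper value outside its range is refused whole. The fingers move at their own pace and stop on an object; the grip force is fixed at half the most. Time passes only in rows, so rows that repeat a pose let the fingers close. It gives the time, the measured TCP pose, the force, the opening and the grip force at its end, in the units of the state.
- state(): the state, without advancing time (a new reading comes with each control period).
- grab_frame(name): name is "scene" or "top" or "wrist"; returns a dict with "img" (480x640x3 uint8, red, green, blue), "z_map" (480x640 float32, mm along the optical axis (not along the pixel's ray), 0 where there is no reading), "camera_matrix" (3x3 intrinsics, pixels), "dist_coeffs" ([k1, k2, p1, p2, k3] as OpenCV has them; the pictures are not rectified), "view" (4x4, takes a point from world to camera coordinates). Camera axes: x right, y down, z forward; pixel columns grow to the right and rows downward; lengths in mm; the calibration is good to about 2 mm. A picture is of the moment at which its call begins.
- finish_job(): hands the job in; it is judged then, once.
The state is a dict: "time_s": time; "qpos": joint angles; "joint_velocities": joint speeds; "joint_efforts": joint torques, N m; "ee_pos": TCP position; "orientation": TCP orientation; "wrist_force": force on the tool from outside, world axes, zero at the start; "wrist_torque": the same for the moment, N m; "gripper_width": opening from 0.0 (shut) to 1.0 (fully open); "gripper_force": force on a finger pad.
Only numpy, scipy, OpenCV 4.12 (cv2) and the standard library are available. Lean on these libraries where they do the work, as an engineer would, in place of code of your own. Each camera call takes 0.05 s, during which the arm holds its last target. There are 200 camera calls.

## Task

Put the loose tin into the row on the tin rail without gripping or lifting anything: with the fingertips press down the ratchet release on the sliding stop and, keeping it pressed, push the stop back along its bar all the way to the end of its travel. Then gently push the loose tin across the table into the gap, right back against the bar, and push the stop up again until the three tins are held snug side by side. Leave the other things on the table where they are.

Things in the scene. Friction and masses are not known exactly. Their poses are not given: they have to be found in the camera images.
- tin_rail: Steel tin rail fixed to the table (place and yaw vary). A toothed bar, 20 wide, 24 high, runs along its y; tins stand on the table with their backs to the bar's front at x = -10 mm. Left end (+y): fixed cheek, 48 high, reaching to x = -82, inner face y = +165. Right end: end stop 32 high, y = -190 to -202. Origin: on the table under the bar's middle line; +x away from the robot, +y left, z up.
- stop (a joint): Opening of the sliding stop (m): clear width to the fixed cheek = 0.150 + value. Grows as it moves to rail -y (right), end of travel 0.115; two tins fill 0.001, three 0.076. About 2 N friction, stays where left. It can always be pushed shut, clicking over teeth 8 mm apart (a few N more); it opens only while the release is held pressed (else blocked within 8 mm).
- release (a joint): Angle of the release lever on the stop (rad): 0 let go with the pawl deep between two teeth (up to 0.17 if it happens to rest on a tooth), 0.30 fully down; the pawl is clear of the teeth from 0.17 on. A spring returns it: about 2.5 N at the pad to start it, 6 N fully down.
- thumb_pad (a point): Middle of the top of the release lever's ribbed steel thumb pad, 26 across the bar, 27 along it, over the bar's middle line, 23 mm outside the stop's face. At release 0 its middle is 48 mm above the table and it slopes up away from the hump by 0.3 rad (free end 52 high, 10 mm outside the face); fully pressed it is level, 41 mm high. The point moves with the lever.
- stop_face (a point): Point in the plane of the sliding stop's inner face (which touches the tins), over the bar's middle line, 25 mm above the table, at rail y = 0.015 m - stop. The stop's cheek, 6 thick, reaches forward to rail x = -80 mm and is 48 mm high; over the bar it is 36 mm high.
- stop_end (a point): Middle of the outer end wall of the sliding stop, 45 mm above the table, 80 mm outside the inner face; the wall is black, 33 mm wide, 26 to 60 mm above the table. Pushing here to rail +y closes the stop.
- tin_end: Tin of 75.3 mm diameter and 58 mm height, 0.2 to 0.36 kg, standing in the row next to the fixed cheek. Origin: centre of its underside; z up. All three tins are alike. When a tin touches the bar its origin is at rail x = -48 mm.
- tin_mid: The second tin in the row, like tin_end, between tin_end and the sliding stop.
- tin_loose: The loose tin, like the others, standing upright on the table 140 to 170 mm before the bar's middle line, in front of the row. Origin: centre of its underside.
- salt_shaker: Bystander: clear salt shaker with grey top, 44 mm wide and 90 high, standing before the right end of the rail; origin at the centre of its underside. Leave alone.
- garlic: Bystander: garlic bulb, 60 mm. Origin under its centre. Leave alone.
- dial_timer: Bystander: white kitchen timer, 67 mm wide, 61 high. Origin under its centre. Leave alone.
- tape_roll: Bystander: roll of tape lying flat, 96 mm wide, 25 high. Origin under its centre. Leave alone.
- pizza_wheel: Bystander: pizza wheel with red handle lying flat, 196 x 132 x 27. Origin under its centre. Leave alone.
- dough_scraper: Bystander: purple dough scraper lying flat, 159 x 234 x 12. Origin under its centre. Leave alone.
- stop_hump (a point): Centre of the upright face of the black hump on the stop, beside the thumb pad (13 mm outwards of the pad's middle), 36 mm outside the stop's face, 56 mm above the table; the hump is 32 wide across the bar, 16 thick, 70 mm high. A finger that presses the pad pushes on this face to rail -y to open the stop.
Things that resemble listed ones, but are neither listed nor needed, are in the scene too. Leave any green look-alike of the tin_loose alone.

How it is judged (in metres and radians):
On the way, in this order (a step that is already met when the one before it is completed fails the run):
1. the release is pressed and the stop pushed back to the end of its travel (within 8 mm) (value of joint release above 0.15 rad and value of joint stop above 0.107 m), for 0.1 s.
2. the loose tin stands upright in the gap against the bar, within 10 mm (x of tin_loose in the frame of tin_rail above -0.058 m and y of tin_loose in the frame of tin_rail between -0.085 and 0.02 m and angle between tin_loose's own z axis and vertical below 0.1 rad), for 0.2 s.
At the end, for the whole second after the job is handed in: The stop is pushed up so that no more than 10 mm of slack is left in the row of three tins, the release is let go, and all three tins stand upright and at rest on the table between the cheeks, in their order, within 12 mm of touching the bar (value of joint stop below 0.086 m and value of joint release below 0.2 rad and x of each of tin_end, tin_mid, tin_loose in the frame of tin_rail above -0.06 m and y of tin_end in the frame of tin_rail above 0.11 m and y of tin_mid in the frame of tin_rail between 0.035 and 0.07 m and y of tin_loose in the frame of tin_rail between -0.04 and -0.005 m and angle between each of tin_end, tin_mid, tin_loose's own z axis and vertical below 0.1 rad and height (world z) of each of tin_end, tin_mid, tin_loose below 0.01 m and linear speed of tin_loose below 0.02 m/s).
It fails at once if a tin is lifted off the table (height (world z) of any of tin_loose, tin_mid, tin_end above 0.015 m).
It fails at once if a tin is gripped or pushed hard (over 30 N) (contact force between the fingers and tin_loose above 30 N or contact force between the fingers and tin_mid above 30 N or contact force between the fingers and tin_end above 30 N).
It fails at once if a tin is tipped over (angle between any of tin_loose, tin_mid, tin_end's own z axis and vertical above 0.4 rad).
It fails at once if a bystander is moved by more than 3 cm (distance of any of salt_shaker, garlic, dial_timer, tape_roll, pizza_wheel, dough_scraper from where it was at the start of the episode above 0.03 m).
It also fails if it takes over 72 s, if anything falls off the work surface, if the arm or the gripper's body presses on something with over 40 N, if the wrist force passes 120 N, or if a joint passes its speed limit or range.

## Working session

There is one attempt and no reset: what is moved stays moved. The work goes in short steps, Python scripts to look and compute and a tool call to move; the robot and the scene stay as the last step left them, time stands still between calls to the robot, and variables do not carry over. Pictures are saved under pics/ and viewed, at most 10 in all, crops included, and the job is handed in when it is done.

Besides the shell and the picture viewer there is one more tool, called as name(argument=value, ...), one argument or row to a line, values as JSON. play_rows: Moves the arm, as the interface text tells. Its arguments: {"type":"object","properties":{"steps":{"type":"array"}},"required":["steps"]}

```bash
mkdir -p pics; python3 - <<'E'
from workcell import *
import cv2,numpy as np
s=state();print({k:np.round(v,3).tolist() for k,v in s.items()})
for n in("scene","top"):
    f=grab_frame(n);np.savez(n+".npz",**f);cv2.imwrite(f"pics/{n}0.png",f["img"][:,:,::-1])
    print(n,f["camera_matrix"].tolist(),np.round(f["dist_coeffs"],4),np.round(f["view"],3).tolist())
E
```

```text
{'time_s': 0.0, 'qpos': [1.169, 0.435, 0.025, 1.574, -0.012, 1.134, -0.075], 'joint_velocities': [-0.0, 0.0, 0.001, 0.001, 0.001, -0.0, -0.001], 'joint_efforts': [-0.001, -66.785, 0.984, -31.446, -0.061, 0.043, 0.0], 'ee_pos': [183.792, -596.834, 225.949], 'orientation': [-0.001, 0.989, 0.149, -0.0], 'wrist_force': [0.059, -0.357, 0.103], 'wrist_torque': [-0.025, 0.026, -0.011], 'gripper_force': 0.0, 'gripper_width': 1.002}
scene [[587.672289817729, 0.0, 328.8310239821661], [0.0, 587.672289817729, 240.58700994075983], [0.0, 0.0, 1.0]] [0.0214 0.     0.     0.     0.    ] [[-0.716, -0.698, 0.0, 384.987], [-0.517, 0.53, -0.672, 310.624], [0.469, -0.481, -0.741, 1362.649], [0.0, 0.0, 0.0, 1.0]]
top [[541.1853705519576, 0.0, 327.44760373528464], [0.0, 541.1853705519576, 241.19300726652656], [0.0, 0.0, 1.0]] [-0.1411  0.      0.      0.      0.    ] [[0.024, -1.0, 0.006, -2.192], [-0.993, -0.024, -0.112, 498.514], [0.112, -0.003, -0.994, 1595.372], [0.0, 0.0, 0.0, 1.0]]
```

View pics/scene0.png

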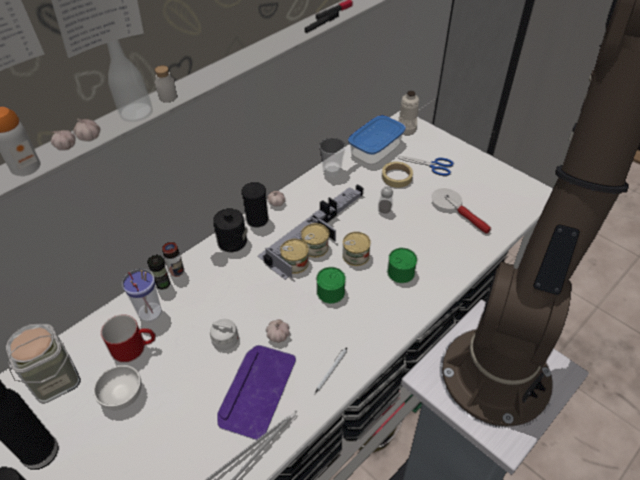

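View pics/top0.png

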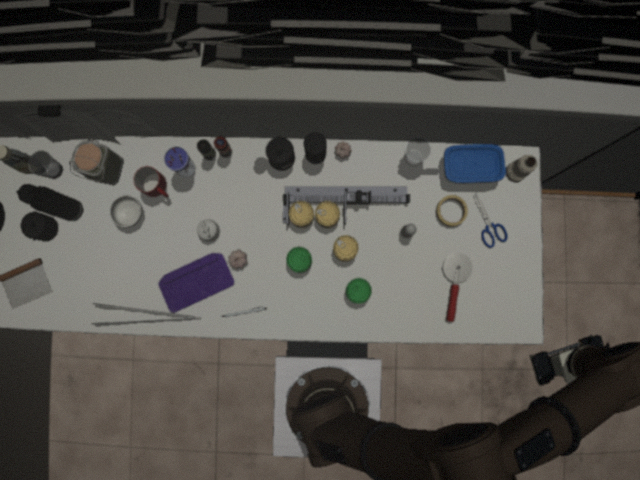

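```bash
cat > h.py <<'E'
import cv2,numpy as np
def ray(f,uv,z):
    """pixels -> world points on plane height z (mm)"""
    K,D,V=f["camera_matrix"],f["dist_coeffs"],f["view"]
    p=cv2.undistortPoints(np.float64(uv).reshape(-1,1,2),K,D)[:,0]
    d=np.c_[p,np.ones(len(p))]@V[:3,:3]; c=-V[:3,:3].T@V[:3,3]
    return c+d*((z-c[2])/d[:,2])[:,None]
def proj(f,P):
    V=f["view"];return cv2.projectPoints(np.float64(P).reshape(-1,1,3),cv2.Rodrigues(V[:3,:3])[0],V[:3,3],f["camera_matrix"],f["dist_coeffs"])[0][:,0]
def cloud(f):
    K,D,V=f["camera_matrix"],f["dist_coeffs"],f["view"]
    v,u=np.mgrid[:480,:640]
    p=cv2.undistortPoints(np.float64(np.c_[u.ravel(),v.ravel()]).reshape(-1,1,2),K,D)[:,0]
    c=np.c_[p,np.ones(len(p))]*f["z_map"].reshape(-1,1)
    return ((c-V[:3,3])@V[:3,:3]).reshape(480,640,3)
def tins(f,lo=(15,70,90),hi=(32,255,255),z=58):
    h=cv2.cvtColor(f["img"],cv2.COLOR_RGB2HSV);m=cv2.inRange(h,lo,hi)
    return m
E
python3 - <<'E'
from h import *
for n in("top","scene"):
    f=dict(np.load(n+".npz"));P=cloud(f)
    x,y,z=P[...,0],P[...,1],P[...,2]
    reg=(x>400)&(x<720)&(abs(y)<300)
    # tins: tops by height, disc about 58
    m=(reg&(z>50)&(z<66)).astype(np.uint8)
    k,l,st,ce=cv2.connectedComponentsWithStats(m)
    for i in range(1,k):
        if st[i,4]>40:
            q=P[l==i]; col=f["img"][l==i].mean(0)
            print(n,"top",st[i,4],ce[i].round(1),"xyz",q.mean(0).round(1),"ray",ray(f,[ce[i]],58)[0].round(1),col.round())
    m=(reg&(z>18)&(z<30)&(y<120)&(y>-320)&(x>480))
    q=P[m];print(n,"bar",len(q),q.min(0).round(),q.max(0).round())
    im=f["img"]
    c=(im[165:275,265:425] if n=="top" else im[170:310,250:430])[:,:,::-1]
    cv2.imwrite(f"pics/{n}_crop.png",cv2.resize(c,None,fx=4.4,fy=4,interpolation=cv2.INTER_CUBIC))
E
```

```text
top top 459 [300.8 212.9] xyz [577.8  91.1  55.6] ray [577.3  91.   58. ] [122. 110.  77.]
top top 457 [327.1 213.1] xyz [579.1  13.   55.7] ray [578.7  13.   58. ] [123. 111.  78.]
top top 467 [345.3 247.7] xyz [477.4 -43.2  55.7] ray [477.1 -43.1  58. ] [125. 112.  80.]
top top 476 [298.6 259.1] xyz [440.4  93.5  55.8] ray [440.2  93.4  58. ] [50. 91. 55.]
top bar 575 [ 514. -238.   18.] [649. 118.  30.]
scene top 61 [384.9 199.5] xyz [ 527.3 -217.9   58.4] ray [ 527.5 -218.2   58. ] [116. 114. 113.]
scene top 44 [324.2 207.5] xyz [627.3 -73.6  59.4] ray [628.3 -74.6  58. ] [26. 25. 26.]
scene top 975 [303.5 242. ] xyz [578.2  54.6  55.5] ray [576.4  56.7  58. ] [150. 134.  99.]
scene top 503 [355.9 242.3] xyz [477.3 -41.6  55.5] ray [475.7 -39.7  58. ] [151. 135. 101.]
scene top 577 [330.2 278.7] xyz [440.2  94.9  55.6] ray [438.7  96.4  58. ] [ 48. 114.  62.]
scene bar 540 [ 482. -236.   18.] [650. 120.  30.]
```

View pics/top_crop.png

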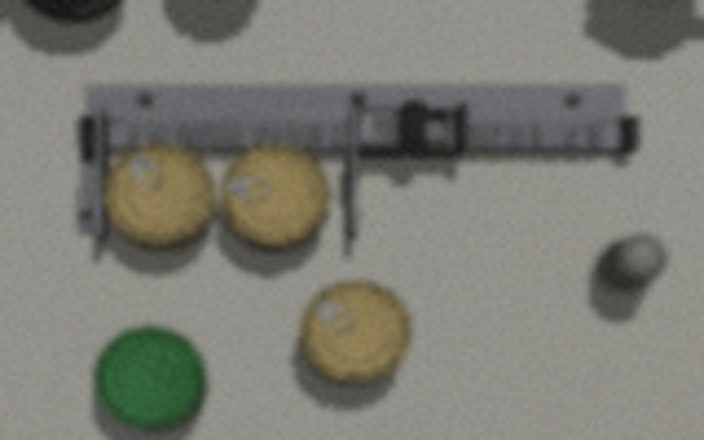

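View pics/scene_crop.png

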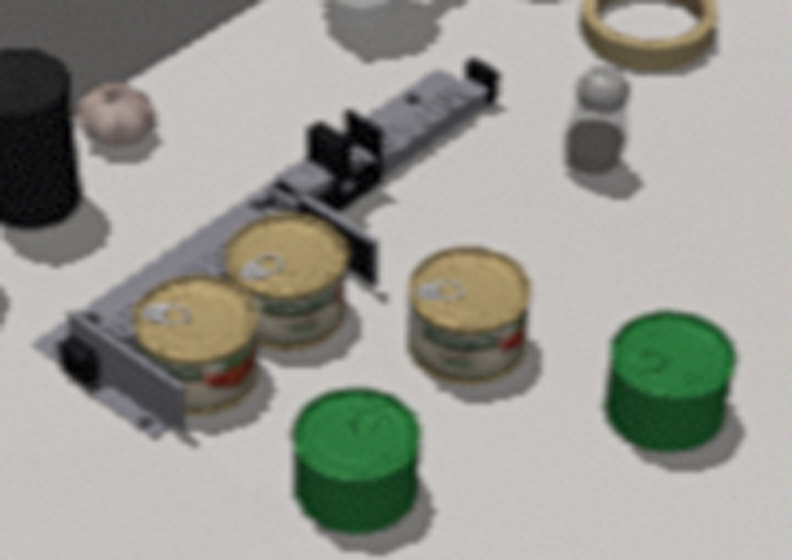

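```bash
python3 - <<'E'
from h import *
for n in("top","scene"):
    f=dict(np.load(n+".npz"));P=cloud(f);x,y,z=[P[...,i] for i in range(3)]
    g=f["img"].max(2)
    reg=(x>560)&(x<680)&(y<160)&(y>-270)
    m=(reg&(z>14)&(g<45)).astype(np.uint8)
    k,l,st,ce=cv2.connectedComponentsWithStats(m)
    for i in range(1,k):
        if st[i,4]>8:
            q=P[l==i];print(n,"dark",st[i],q.mean(0).round(1),"min",q.min(0).round(),"max",q.max(0).round())
    # bar top right part (z~24) by y-bins
    for a in range(-230,130,30):
        b=reg&(y>a)&(y<a+30)&(z>19)&(z<28)
        if b.sum()>5: q=x[b];print(n,a,b.sum(),np.percentile(q,[3,50,97]).round(1),np.median(z[b]).round(1))
    for lo,hi in((30,40),(42,50),(52,75)):
        b=reg&(z>lo)&(z<hi)&(y<-20)
        q=P[b]; print(n,"z",lo,hi,[(r.round().tolist()) for r in q[np.argsort(q[:,1])][::max(1,len(q)//14)]])
    b=(z>30)&(z<52)&(x>510)&(x<545)&(y<-20)&(y>-80);print(n,"cheek",np.median(P[b],0).round(1),b.sum())
    b=(z>30)&(z<52)&(x>510)&(x<575)&(y<160)&(y>122);print(n,"fixcheek",np.median(P[b],0).round(1),b.sum())
E
```

```text
top dark [  186     0   448    80 20505] [ 624.2  -65.9 1067.8] min [ 584. -270.  956.] max [ 680.  160. 1213.]
top dark [601  16   9   1   9] [ 609.6 -265.1 1157.6] min [ 608. -270. 1156.] max [ 611. -260. 1159.]
top dark [488  69   7   5  17] [ 611.9 -191.3 1000.9] min [ 608. -194.  996.] max [ 615. -188. 1004.]
top dark [496  70   7  10  34] [ 604.8 -197.7 1010.3] min [ 597. -201. 1004.] max [ 610. -195. 1015.]
top dark [487 109   8   4  13] [ 579.2 -205.3  944.3] min [ 578. -212.  939.] max [ 580. -199.  951.]
top dark [503 109   6   4   9] [ 579.9 -226.6  944.7] min [ 579. -231.  940.] max [ 581. -224.  951.]
top dark [509 110   9   4  14] [ 580.3 -238.4  943.6] min [ 579. -244.  938.] max [ 581. -230.  950.]
top dark [523 110  10   5  20] [ 579.8 -258.3  945.1] min [ 578. -266.  938.] max [ 581. -250.  954.]
top dark [347 191  23  13 111] [626.2 -81.5  52.4] min [ 615. -112.   25.] max [647. -46.  77.]
top dark [284 195   2   8  14] [624.4 142.9  29.9] min [614. 140.  22.] max [636. 145.  40.]
top dark [406 195   3   8  12] [ 632.9 -229.    30.7] min [ 625. -232.   22.] max [ 6
[... 2821 characters left out ...]
, -74.0, 49.0], [614.0, -71.0, 48.0], [643.0, -69.0, 50.0], [622.0, -63.0, 45.0], [645.0, -58.0, 45.0], [630.0, -52.0, 47.0], [642.0, -48.0, 50.0], [634.0, -44.0, 46.0], [623.0, -40.0, 49.0], [567.0, -39.0, 47.0], [585.0, -37.0, 42.0], [614.0, -36.0, 46.0], [591.0, -32.0, 46.0]]
scene z 52 75 [[632.0, -118.0, 55.0], [630.0, -111.0, 53.0], [647.0, -109.0, 58.0], [637.0, -106.0, 60.0], [619.0, -84.0, 64.0], [617.0, -82.0, 59.0], [618.0, -79.0, 60.0], [631.0, -76.0, 69.0], [629.0, -74.0, 60.0], [628.0, -73.0, 69.0], [631.0, -72.0, 53.0], [617.0, -71.0, 59.0], [635.0, -69.0, 67.0], [640.0, -66.0, 62.0], [586.0, -23.0, 57.0]]
scene cheek [512.1 -58.   51. ] 2
scene fixcheek [562.4 134.   43.5] 73
```

```bash
cat > t.py <<'E'
# t.py railx raily z theta : tool shift/turn to reach a rail-frame point; theta = tool x angle in the rail frame
import sys,numpy as np
from scipy.spatial.transform import Rotation as R
from workcell import state
YAW,O=0.024,np.array([632.2,-34.5,0])
s=state();rz=R.from_euler('z',YAW)
q=s["orientation"];cur=R.from_quat([q[1],q[2],q[3],q[0]])
p=rz.inv().apply(s["ee_pos"]-O);print("t",s["time_s"],"rail now",p.round(1),"F rail",rz.inv().apply(s["wrist_force"]).round(1),"w",round(s["gripper_width"],3))
if len(sys.argv)>1:
    a=list(map(float,sys.argv[1:]))
    tgt=R.from_euler('z',YAW+a[3])*R.from_euler('x',np.pi)
    d=cur.inv().apply(O+rz.apply(a[:3])-s["ee_pos"])/1000
    print("shift",d.round(4),"turn",(cur.inv()*tgt).as_rotvec().round(4))
E
python3 t.py 0 -20.9 140 1.5708
```

```text
t 0.1 rail now [-461.8 -551.5  226. ] F rail [-0.5 -0.4 -0.8] w 1.0
shift [ 0.5884 -0.3853  0.0865] turn [-1.3000e-03 -8.0000e-04 -1.2961e+00]
```

The rows are not in the units I measure in: shifts go in shares of 0.75 m and turns go in shares of pi rad. I convert before sending: 0.33 m / 0.75 = 0.44, 0.31 m / 0.75 = 0.4133, -0.74 rad / 3.1416 = -0.2355.

play_rows(
  steps=[
    [[0.0467,-0.0307,0,0,0,-0.0255,-1],[0.0933,-0.0613,0,0,0,-0.0509,-1],[0.14,-0.092,0,0,0,-0.0764,-1],[0.1867,-0.1227,0,0,0,-0.1019,-1],[0.2333,-0.1533,0,0,0,-0.1273,-1],[0.28,-0.184,0,0,0,-0.1528,-1],[0.3267,-0.2147,0,0,0,-0.1783,-1],[0.3733,-0.2453,0,0,0,-0.2037,-1],[0.4133,-0.272,0,0,0,-0.2228,-1],[0.44,-0.2893,0,0,0,-0.2355,-1]],
  ],
)

```text
time_s: 0.93
ee_pos: [437.8, -288.6, 226.8]
orientation: [-0.0, 0.866, 0.5, 0.001]
wrist_force: [0.2, 0.5, 0.5]
gripper_width: 0.323
gripper_force: 0.0
```

```bash
python3 t.py 0 -20.9 140 1.5708
```

```text
t 0.9333 rail now [-200.4 -249.4  226.8] F rail [0.2 0.5 0.5] w 0.323
shift [0.2993 0.0519 0.0872] turn [ 5.000e-04 -1.500e-03 -5.486e-01]
```

In the tool's units: 0.299 m / 0.75 = 0.3987, 0.29 m / 0.75 = 0.3867, -0.55 rad / 3.1416 = -0.1751.

play_rows(
  steps=[
    [[0.0533,0.0093,0.0133,0,0,-0.0255,-1],[0.1067,0.0187,0.0267,0,0,-0.0509,-1],[0.16,0.028,0.04,0,0,-0.0764,-1],[0.2133,0.0373,0.0533,0,0,-0.1019,-1],[0.2667,0.0467,0.0667,0,0,-0.1273,-1],[0.32,0.056,0.08,0,0,-0.1528,-1],[0.36,0.064,0.0933,0,0,-0.1655,-1],[0.3867,0.0693,0.1067,0,0,-0.1751,-1],[0.3987,0.0693,0.116,0,0,-0.1751,-1],[0.3987,0.0693,0.116,0,0,-0.1751,-1]],
  ],
)

```text
time_s: 1.77
ee_pos: [631.5, -58.9, 137.6]
orientation: [-0.002, 0.7, 0.714, -0.0]
wrist_force: [-0.7, -0.0, 0.2]
gripper_width: 0.004
gripper_force: 0.0
```

```bash
python3 t.py 0 -21.5 60 1.5708; python3 - <<'E'
from workcell import *
import cv2,numpy as np
f=grab_frame("wrist");cv2.imwrite("pics/w1.png",f["img"][:,:,::-1])
f=grab_frame("scene");cv2.imwrite("pics/s1.png",cv2.resize(f["img"][140:290,230:430,::-1],None,fx=4,fy=4,interpolation=cv2.INTER_CUBIC))
E
```

```text
t 1.7667 rail now [ -1.2 -24.4 137.6] F rail [-0.7 -0.   0.2] w 0.004
shift [0.0027 0.0015 0.0776] turn [-0.0029 -0.0017 -0.0035]
```

View pics/w1.png

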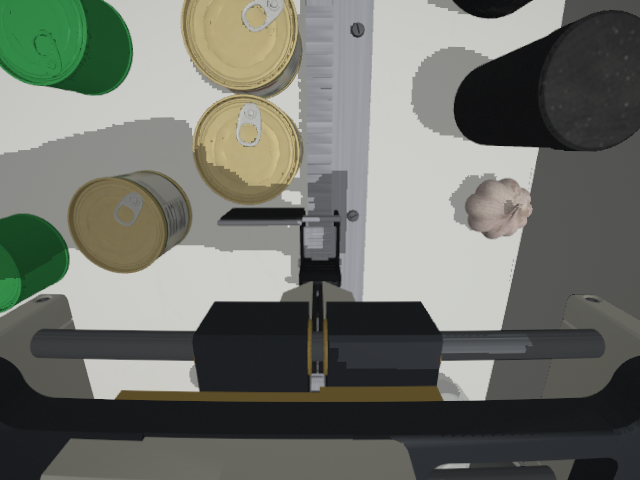

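```bash
python3 - <<'E'
from workcell import *
from h import *
f=grab_frame("wrist");im=f["img"]
c,s=np.cos(.024),np.sin(.024)
W=lambda x,y,z:[632.2+c*x-s*y,-34.5+s*x+c*y,z]
N=dict(humpTopNear=W(0,-34.9,70),humpTopNearL=W(-16,-34.9,70),humpTopNearR=W(16,-34.9,70),padmid=W(0,-21.9,48),padfree=W(0,-8.9,52),faceTopL=W(-80,1.1,48),faceTopMid=W(-20,1.1,48),TCP=state()["ee_pos"])
for k,v in zip(N,proj(f,list(N.values()))):print(k,v.round(1))
P=cloud(f)
for r in range(206,292,4):print(r,[(im[r,q].max(),*P[r,q].round().astype(int)) for q in(304,320,336)])
E
```

```text
humpTopNear [318.7 264. ]
humpTopNearL [297.1 264.1]
humpTopNearR [340.4 263.9]
padmid [318.5 238.6]
padfree [318.5 223.9]
faceTopL [214.9 210.7]
faceTopMid [292.4 210.1]
TCP [316. 301.]
206 [(np.uint8(18), np.int64(631), np.int64(19), np.int64(298)), (np.uint8(95), np.int64(634), np.int64(-36), np.int64(20)), (np.uint8(17), np.int64(647), np.int64(-36), np.int64(17))]
210 [(np.uint8(64), np.int64(621), np.int64(-37), np.int64(33)), (np.uint8(83), np.int64(634), np.int64(-37), np.int64(32)), (np.uint8(70), np.int64(647), np.int64(-36), np.int64(33))]
214 [(np.uint8(160), np.int64(621), np.int64(-39), np.int64(36)), (np.uint8(105), np.int64(634), np.int64(-39), np.int64(37)), (np.uint8(105), np.int64(647), np.int64(-39), np.int64(36))]
218 [(np.uint8(18), np.int64(621), np.int64(-43), np.int64(35)), (np.uint8(98), np.int64(634), np.int64(-45), np.int64(24)), (np.uint8(18), np.int64(647), np.int64(-42), np.int64(35))]
222 [(np.uint8(102), np.int64(621), np.int64(-43), np.int64(49)), (np.uint8(144), np.int64(634), np.int64(-43), np.int64(47)), (np.uint8(83), np.int64(646), np.int64(-43)
[... 2480 characters left out ...]
, np.int64(71)), (np.uint8(20), np.int64(634), np.int64(-80), np.int64(72)), (np.uint8(21), np.int64(646), np.int64(-80), np.int64(71))]
282 [(np.uint8(31), np.int64(622), np.int64(-84), np.int64(70)), (np.uint8(31), np.int64(634), np.int64(-84), np.int64(70)), (np.uint8(34), np.int64(646), np.int64(-84), np.int64(70))]
286 [(np.uint8(106), np.int64(625), np.int64(-52), np.int64(147)), (np.uint8(22), np.int64(633), np.int64(-53), np.int64(143)), (np.uint8(86), np.int64(641), np.int64(-51), np.int64(147))]
290 [(np.uint8(106), np.int64(625), np.int64(-51), np.int64(152)), (np.uint8(21), np.int64(633), np.int64(-53), np.int64(147)), (np.uint8(106), np.int64(641), np.int64(-52), np.int64(151))]
```

In the tool's units: 0.08 m / 0.75 = 0.1067, 0.0022 m / 0.75 = 0.0029.

play_rows(
  steps=[
    [[0.0037,0.0029,0.0267,0,0,0,-1],[0.0037,0.0029,0.0533,0,0,0,-1],[0.0037,0.0029,0.08,0,0,0,-1],[0.0037,0.0029,0.1,0,0,0,-1],[0.0037,0.0029,0.1067,0,0,0,-1],[0.0037,0.0029,0.1067,0,0,0,-1],[0.0037,0.0029,0.1067,0,0,0,-1]],
  ],
)

```text
time_s: 2.5
ee_pos: [634.3, -60.0, 60.7]
orientation: [0.001, 0.701, 0.713, 0.0]
wrist_force: [0.2, 0.6, -0.6]
gripper_width: 0.006
gripper_force: 0.0
```

```bash
python3 t.py 1 -22 42 1.5708
```

```text
t 2.5 rail now [  1.5 -25.5  60.7] F rail [ 0.2  0.6 -0.6] w 0.006
shift [ 0.0035 -0.0005  0.0187] turn [ 0.0008  0.0007 -0.0077]
```

In the tool's units: 0.019 m / 0.75 = 0.0253, 0.0035 m / 0.75 = 0.0047, -0.007 rad / 3.1416 = -0.0022.

play_rows(
  steps=[
    [[0.0047,0,0,0,0,-0.0022,-1],[0.0047,0,0.0053,0,0,-0.0022,-1],[0.0047,0,0.0107,0,0,-0.0022,-1],[0.0047,0,0.0147,0,0,-0.0022,-1],[0.0047,0,0.0187,0,0,-0.0022,-1],[0.0047,0,0.0227,0,0,-0.0022,-1],[0.0047,0,0.0253,0,0,-0.0022,-1],[0.0047,0,0.0253,0,0,-0.0022,-1],[0.0047,0,0.0253,0,0,-0.0022,-1]],
  ],
)

```text
time_s: 3.25
ee_pos: [634.2, -54.5, 41.5]
orientation: [0.0, 0.698, 0.716, 0.0]
wrist_force: [-3.6, 2.2, 10.5]
gripper_width: 0.006
gripper_force: 5.3
```

```bash
python3 t.py 1 -22 40 1.5708
```

```text
t 3.25 rail now [  1.6 -20.1  41.5] F rail [-3.6  2.3 10.5] w 0.006
shift [-0.0019 -0.0006  0.0015] turn [ 0.0005 -0.0003  0.0014]
```

In the tool's units: -0.042 m / 0.75 = -0.056, -0.012 m / 0.75 = -0.016.

play_rows(
  steps=[
    [[0,0,0.0013,0,0,0,-1],[-0.004,0,0.002,0,0,0,-1],[-0.0093,0,0.002,0,0,0,-1],[-0.016,0,0.002,0,0,0,-1],[-0.0227,0,0.002,0,0,0,-1],[-0.0293,0,0.002,0,0,0,-1],[-0.036,0,0.002,0,0,0,-1],[-0.0427,0,0.002,0,0,0,-1],[-0.0493,0,0.002,0,0,0,-1],[-0.056,0,0.002,0,0,0,-1]],
  ],
)

```text
time_s: 4.08
ee_pos: [635.4, -96.8, 41.2]
orientation: [0.0, 0.698, 0.716, 0.0]
wrist_force: [-6.9, 1.7, 21.7]
gripper_width: 0.006
gripper_force: 11.0
```

```bash
python3 t.py 1 -126.5 40 1.5708
```

```text
t 4.0833 rail now [  1.7 -62.4  41.2] F rail [-6.9  1.9 21.7] w 0.006
shift [-0.0641 -0.0008  0.0012] turn [0.001  0.0002 0.0012]
```

In the tool's units: -0.058 m / 0.75 = -0.0773, -0.006 m / 0.75 = -0.008.

play_rows(
  steps=[
    [[-0.008,0,-0.0007,0,0,0,-1],[-0.016,0,-0.0007,0,0,0,-1],[-0.024,0,-0.0007,0,0,0,-1],[-0.032,0,-0.0007,0,0,0,-1],[-0.04,0,-0.0007,0,0,0,-1],[-0.048,0,-0.0007,0,0,0,-1],[-0.056,0,-0.0007,0,0,0,-1],[-0.064,0,-0.0007,0,0,0,-1],[-0.072,0,-0.0007,0,0,0,-1],[-0.0773,0,-0.0007,0,0,0,-1]],
  ],
)

```text
time_s: 4.92
ee_pos: [637.4, -153.2, 41.4]
orientation: [-0.0, 0.698, 0.716, 0.001]
wrist_force: [-4.2, 9.8, 16.7]
gripper_width: 0.006
gripper_force: 8.2
```

```bash
python3 t.py 1 -126.5 40 1.5708
```

```text
t 4.9167 rail now [   2.3 -118.8   41.4] F rail [-4.   9.9 16.7] w 0.006
shift [-0.0077 -0.0013  0.0014] turn [ 0.0017 -0.0022  0.0017]
```

In the tool's units: -0.008 m / 0.75 = -0.0107, -0.006 m / 0.75 = -0.008.

play_rows(
  steps=[
    [[-0.0027,0,0,0,0,0,-1],[-0.0053,0,0,0,0,0,-1],[-0.008,0,0,0,0,0,-1],[-0.0107,0,0,0,0,0,-1],[-0.0107,0,0,0,0,0,-1],[-0.0107,0,0,0,0,0,-1]],
  ],
)

```text
time_s: 5.42
ee_pos: [638.5, -159.1, 41.4]
orientation: [-0.0, 0.697, 0.717, 0.002]
wrist_force: [-2.0, 9.6, 15.7]
gripper_width: -0.0
gripper_force: 8.1
```

```bash
python3 t.py 1 -126.5 40 1.5708; python3 - <<'E'
from workcell import *
from h import *
f=grab_frame("scene");cv2.imwrite("pics/s2.png",cv2.resize(f["img"][140:290,230:430,::-1],None,fx=4,fy=4,interpolation=cv2.INTER_CUBIC))
P=cloud(f);x,y,z=[P[...,i] for i in range(3)];b=(z>30)&(z<52)&(x>562)&(x<600)&(y<-60)&(y>-180);print(P[b].mean(0).round(1),P[b].std(0).round(1),b.sum())
E
```

```text
t 5.4167 rail now [   3.3 -124.7   41.4] F rail [-1.7  9.7 15.7] w -0.0
shift [-0.0018 -0.0023  0.0014] turn [ 0.0032 -0.0037  0.0036]
[ 581.2 -136.4   41.6] [10.7  2.6  5.8] 62
```

View pics/s2.png

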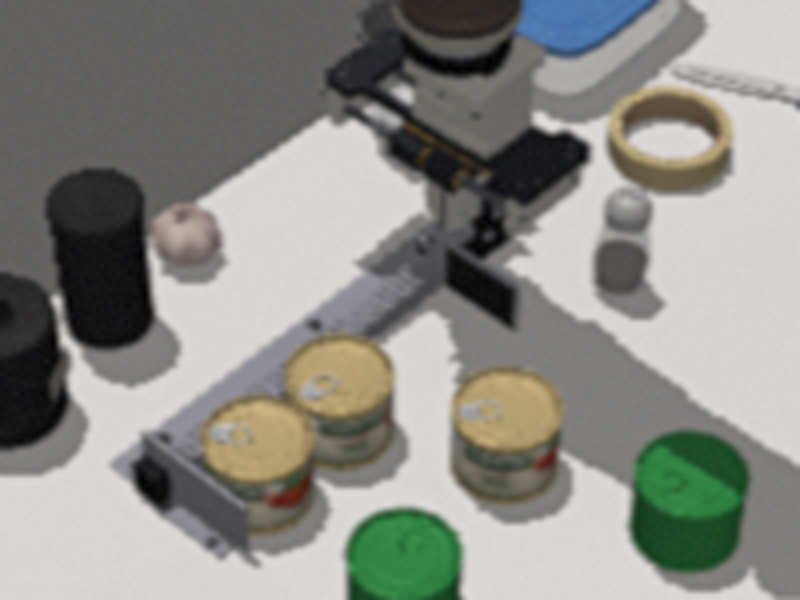

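In the tool's units: -0.006 m / 0.75 = -0.008, -0.004 m / 0.75 = -0.0053.

play_rows(
  steps=[
    [[-0.0027,0,0,0,0,0,-1],[-0.0053,0,0,0,0,0,-1],[-0.008,0,0,0,0,0,-1],[-0.008,0,0,0,0,0,-1],[-0.008,0,0,0,0,0,-1]],
  ],
)

```text
time_s: 5.88
ee_pos: [638.5, -159.2, 41.4]
orientation: [-0.003, 0.696, 0.718, 0.004]
wrist_force: [-4.6, 23.8, 16.9]
gripper_width: 0.003
gripper_force: 16.2
```

```bash
python3 t.py 1 -126.5 40 1.5708; python3 - <<'E'
from workcell import *
from h import *
f=grab_frame("scene")
P=cloud(f);x,y,z=[P[...,i] for i in range(3)];b=(z>30)&(z<52)&(x>562)&(x<600)&(y<-60)&(y>-180);print(P[b].mean(0).round(1),P[b].std(0).round(1),b.sum())
E
```

```text
t 5.8833 rail now [   3.3 -124.8   41.4] F rail [-4.  23.9 16.9] w 0.003
shift [-0.0017 -0.0023  0.0014] turn [ 0.0024 -0.0098  0.0074]
[ 581.4 -136.5   40.5] [10.7  2.9  6.2] 61
```

In the tool's units: -0.1 m / 0.75 = -0.1333, 0.006 m / 0.75 = 0.008.

play_rows(
  steps=[
    [[0.004,0,-0.0027,0,0,0,-1],[0.008,0,-0.02,0,0,0,-1],[0.0093,0,-0.0533,0,0,0,-1],[0.0093,0,-0.1067,0,0,0,-1],[0.0093,0,-0.1333,0,0,0,-1],[0.0093,0,-0.1333,0,0,0,-1],[0.0093,0,-0.1333,0,0,0,-1]],
  ],
)

```text
time_s: 6.52
ee_pos: [637.4, -162.6, 140.7]
orientation: [0.001, 0.698, 0.716, 0.0]
wrist_force: [0.0, 0.2, -1.1]
gripper_width: 0.005
gripper_force: 0.0
```

```bash
python3 t.py -212 -5 140 0; python3 - <<'E'
from workcell import *
from h import *
for n in("scene","top"):
    f=grab_frame(n)
    P=cloud(f);x,y,z=[P[...,i] for i in range(3)];b=(z>30)&(z<52)&(x>562)&(x<600)&(y<-60)&(y>-180);print(n,P[b].mean(0).round(1),P[b].std(0).round(1),b.sum())
    m=((x>400)&(x<720)&(abs(y)<200)&(z>50)&(z<66)).astype(np.uint8);k,l,st,ce=cv2.connectedComponentsWithStats(m)
    for i in range(1,k):
        if 300<st[i,4]<1200:print(P[l==i].mean(0).round(1),ray(f,[ce[i]],58)[0].round(1))
E
```

```text
t 6.5167 rail now [   2.2 -128.2  140.7] F rail [ 0.   0.2 -1.1] w 0.005
shift [ 1.233e-01 -2.141e-01  1.000e-04] turn [ 2.5000e-03 -9.0000e-04  1.5714e+00]
scene [ 581.  -136.7   41.1] [10.6  2.6  5.8] 57
[578.4  54.5  55.4] [576.6  56.7  58. ]
[477.3 -41.5  55.5] [475.7 -39.6  58. ]
[440.2  94.5  55.7] [438.8  95.9  58. ]
top [ 581.7 -139.    46.4] [10.6  2.4  3.4] 32
[577.5  90.4  55.8] [577.1  90.3  58. ]
[579.5  12.8  55.8] [579.1  12.8  58. ]
[477.1 -43.3  55.9] [476.8 -43.2  58. ]
[440.4  93.4  56.1] [440.2  93.3  58. ]
```

In the tool's units: -0.18 m / 0.75 = -0.24, -0.162 m / 0.75 = -0.216, 0.12 rad / 3.1416 = 0.0382.

play_rows(
  steps=[
    [[0.0133,-0.024,0,0,0,0.0382,-1],[0.0267,-0.048,0,0,0,0.0764,-1],[0.04,-0.072,0,0,0,0.1146,-1],[0.0533,-0.096,0,0,0,0.1528,-1],[0.0667,-0.12,0,0,0,0.191,-1],[0.08,-0.144,0,0,0,0.2292,-1],[0.0933,-0.168,0,0,0,0.2674,-1],[0.1067,-0.192,0,0,0,0.3056,-0.13],[0.12,-0.216,0,0,0,0.3438,-0.13],[0.1333,-0.24,0,0,0,0.382,-0.13]],
  ],
)

```text
time_s: 7.45
ee_pos: [452.3, -66.4, 138.3]
orientation: [-0.0, 0.981, 0.193, -0.001]
wrist_force: [-0.1, 0.6, -0.2]
gripper_width: 0.175
gripper_force: 0.0
```

```bash
python3 t.py -212 -5 110 0
```

```text
t 7.45 rail now [-180.7  -27.6  138.3] F rail [-0.1  0.6 -0.2] w 0.175
shift [-0.0211 -0.0323  0.0284] turn [-0.0007  0.0027  0.3654]
```

In the tool's units: -0.032 m / 0.75 = -0.0427, -0.021 m / 0.75 = -0.028, 0.365 rad / 3.1416 = 0.1162.

play_rows(
  steps=[
    [[-0.0107,-0.0133,0,0,0,0.0382,-0.13],[-0.02,-0.0267,0,0,0,0.0764,-0.13],[-0.0267,-0.0427,0,0,0,0.1146,-0.13],[-0.028,-0.0427,0,0,0,0.1162,-0.13],[-0.028,-0.0427,0,0,0,0.1162,-0.13],[-0.028,-0.0427,0,0,0,0.1162,-0.13]],
  ],
)

```text
time_s: 7.95
ee_pos: [422.8, -45.7, 139.3]
orientation: [0.0, 1.0, 0.017, -0.0]
wrist_force: [0.2, 0.5, 0.5]
gripper_width: 0.431
gripper_force: 0.0
```

```bash
python3 t.py -212 -5 26 0; python3 - <<'E'
from workcell import *
from h import *
f=grab_frame("scene");cv2.imwrite("pics/s3.png",cv2.resize(f["img"][120:320,250:500,::-1],None,fx=3,fy=3,interpolation=cv2.INTER_CUBIC))
E
```

```text
t 7.95 rail now [-209.6   -6.2  139.3] F rail [0.3 0.5 0.5] w 0.431
shift [-0.0023 -0.0013  0.1133] turn [0.0003 0.0006 0.0108]
```

View pics/s3.png

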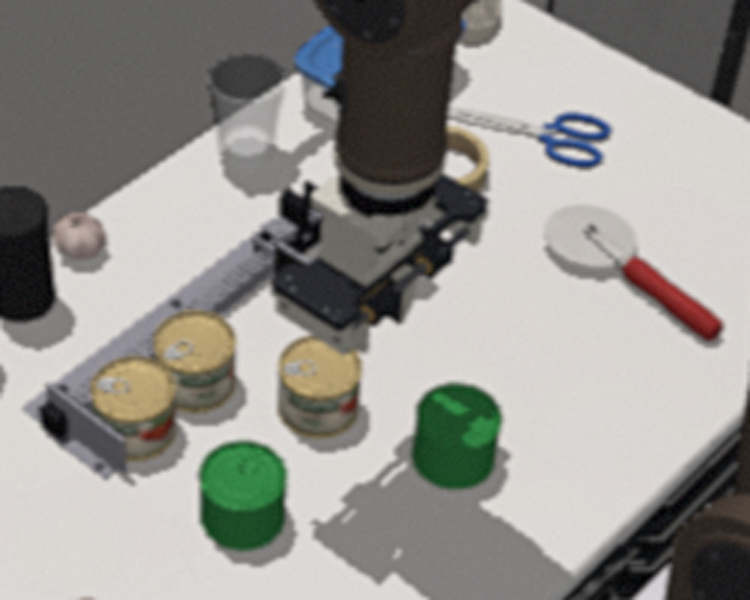

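In the tool's units: 0.113 m / 0.75 = 0.1507, 0.105 m / 0.75 = 0.14, 0.011 rad / 3.1416 = 0.0035.

play_rows(
  steps=[
    [[-0.0027,-0.0013,0.04,0,0,0.0035,-0.13],[-0.0027,-0.0013,0.08,0,0,0.0035,-0.13],[-0.0027,-0.0013,0.1133,0,0,0.0035,-0.13],[-0.0027,-0.0013,0.14,0,0,0.0035,-0.13],[-0.0027,-0.0013,0.1507,0,0,0.0035,-0.13],[-0.0027,-0.0013,0.1507,0,0,0.0035,-0.13],[-0.0027,-0.0013,0.1507,0,0,0.0035,-0.13]],
  ],
)

```text
time_s: 8.58
ee_pos: [420.8, -44.6, 26.8]
orientation: [0.0, 1.0, 0.01, -0.0]
wrist_force: [-0.4, -0.6, 0.0]
gripper_width: 0.433
gripper_force: 0.0
```

```bash
python3 t.py -197 -5 26 0;python3 t.py -89.5 -42 26 0
```

```text
t 8.5833 rail now [-211.6   -5.    26.8] F rail [-0.4 -0.6  0. ] w 0.433
shift [ 0.0146 -0.0001  0.0008] turn [ 0.      0.0007 -0.0037]
t 8.5833 rail now [-211.6   -5.    26.8] F rail [-0.4 -0.6  0. ] w 0.433
shift [0.1222 0.0365 0.0007] turn [ 0.      0.0007 -0.0037]
```

In the tool's units: 0.032 m / 0.75 = 0.0427, 0.028 m / 0.75 = 0.0373.

play_rows(
  steps=[
    [[0.0053,0,0,0,0,0,-0.13],[0.0107,0,0,0,0,0,-0.13],[0.0147,0,0,0,0,0,-0.13],[0.0173,0,0,0,0,0,-0.13],[0.02,0,0,0,0,0,-0.13],[0.0227,0.0007,0,0,0,0,-0.13],[0.0267,0.002,0,0,0,0,-0.13],[0.032,0.004,0,0,0,0,-0.13],[0.0373,0.006,0,0,0,0,-0.13],[0.0427,0.008,0,0,0,0,-0.13]],
  ],
)

```text
time_s: 9.42
ee_pos: [453.0, -49.9, 26.7]
orientation: [0.0, 1.0, 0.01, -0.0]
wrist_force: [-1.4, 0.2, 1.2]
gripper_width: 0.435
gripper_force: 1.1
```

```bash
cat > look.py <<'E'
from workcell import *
from h import *
c,s=np.cos(.024),np.sin(.024)
for n in("scene","top"):
    f=grab_frame(n);P=cloud(f);x,y,z=[P[...,i] for i in range(3)]
    hsv=cv2.cvtColor(f["img"],cv2.COLOR_RGB2HSV)
    m=((x>420)&(x<720)&(abs(y)<200)&(z>51)&(z<63)&(hsv[...,0]>15)&(hsv[...,0]<35)&(hsv[...,1]>50)).astype(np.uint8);k,l,st,ce=cv2.connectedComponentsWithStats(m)
    for i in range(1,k):
        if 100<st[i,4]:
            q=P[l==i].mean(0);d=q[:2]-[632.2,-34.5];print(n,st[i,4],"rail",np.round([c*d[0]+s*d[1],-s*d[0]+c*d[1],q[2]],1))
E
python3 look.py;python3 t.py -89.5 -42 26 0
```

```text
scene 855 rail [-53.   88.6  55.6]
top 389 rail [-52.4 126.6  55.9]
top 405 rail [-52.   48.   55.8]
t 9.5167 rail now [-178.7  -11.3   26.7] F rail [0.3 0.3 0.8] w 0.432
shift [0.0893 0.0303 0.0008] turn [ 0.0002 -0.0012 -0.0049]
```

In the tool's units: 0.045 m / 0.75 = 0.06, 0.0405 m / 0.75 = 0.054.

play_rows(
  steps=[
    [[0.006,0.002,0,0,0,0,-0.13],[0.012,0.004,0,0,0,0,-0.13],[0.018,0.006,0,0,0,0,-0.13],[0.024,0.008,0,0,0,0,-0.13],[0.03,0.0101,0,0,0,0,-0.13],[0.036,0.0123,0,0,0,0,-0.13],[0.042,0.0143,0,0,0,0,-0.13],[0.048,0.0163,0,0,0,0,-0.13],[0.054,0.0183,0,0,0,0,-0.13],[0.06,0.0204,0,0,0,0,-0.13]],
  ],
)

```text
time_s: 10.35
ee_pos: [498.4, -64.2, 26.7]
orientation: [0.0, 1.0, 0.01, -0.0]
wrist_force: [-2.2, 0.8, -0.1]
gripper_width: 0.436
gripper_force: 0.8
```

```bash
python3 look.py;python3 t.py -89.5 -42 26 0
```

```text
scene 816 rail [-52.7  91.7  55.6]
top 391 rail [-52.  125.9  55.8]
top 398 rail [-52.   49.1  55.8]
t 10.45 rail now [-133.7  -26.7   26.8] F rail [-0.1  0.4 -0.6] w 0.435
shift [0.0443 0.0151 0.0009] turn [ 0.0002 -0.0013 -0.0046]
```

Pushing on in the same direction, stopping short of the bar.

In the tool's units: 0.0405 m / 0.75 = 0.054, 0.0385 m / 0.75 = 0.0513.

play_rows(
  steps=[
    [[0.006,0.002,0,0,0,0,-0.13],[0.012,0.004,0,0,0,0,-0.13],[0.018,0.006,0,0,0,0,-0.13],[0.024,0.008,0,0,0,0,-0.13],[0.03,0.0101,0,0,0,0,-0.13],[0.036,0.0123,0,0,0,0,-0.13],[0.042,0.0143,0,0,0,0,-0.13],[0.0473,0.0163,0,0,0,0,-0.13],[0.0513,0.0183,0,0,0,0,-0.13],[0.054,0.0193,0,0,0,0,-0.13]],
  ],
)

```text
time_s: 11.28
ee_pos: [539.2, -78.0, 26.7]
orientation: [0.0, 1.0, 0.01, 0.0]
wrist_force: [-1.3, 0.6, 1.0]
gripper_width: 0.438
gripper_force: 1.0
```

In the tool's units: 0.004 m / 0.75 = 0.0053, 0.003 m / 0.75 = 0.004.

play_rows(
  steps=[
    [[0.0013,0,0,0,0,0,-0.13],[0.0027,0,0,0,0,0,-0.13],[0.004,0,0,0,0,0,-0.13],[0.0053,0,0,0,0,0,-0.13],[0.0053,0,0,0,0,0,-0.13]],
  ],
)

```text
time_s: 11.7
ee_pos: [542.9, -77.7, 26.7]
orientation: [0.0, 1.0, 0.01, 0.0]
wrist_force: [-1.0, -0.8, -0.7]
gripper_width: 0.435
gripper_force: 0.7
```

```bash
python3 look.py;python3 t.py -89.5 -42 26 0
```

```text
scene 837 rail [-53.4  91.3  55.6]
top 394 rail [-51.9 125.9  55.8]
top 249 rail [-45.4  55.9  56. ]
t 11.8 rail now [-90.3 -41.1  26.8] F rail [-1.2  0.2 -0.5] w 0.433
shift [0.0008 0.0009 0.0008] turn [ 0.0001 -0.0004 -0.0043]
```

In the tool's units: 0.003 m / 0.75 = 0.004, 0.002 m / 0.75 = 0.0027.

play_rows(
  steps=[
    [[0.0013,0,0,0,0,0,-0.13],[0.0027,0,0,0,0,0,-0.13],[0.004,0,0,0,0,0,-0.13],[0.004,0,0,0,0,0,-0.13],[0.004,0,0,0,0,0,-0.13]],
  ],
)

```text
time_s: 12.22
ee_pos: [545.0, -77.6, 26.6]
orientation: [0.0, 1.0, 0.01, -0.001]
wrist_force: [-5.3, -0.1, 3.7]
gripper_width: 0.435
gripper_force: 3.0
```

In the tool's units: 0.001 m / 0.75 = 0.0013, 0.0005 m / 0.75 = 0.0007.

play_rows(
  steps=[
    [[0.0007,0,0,0,0,0,-0.13],[0.0013,0,0,0,0,0,-0.13],[0.0013,0,0,0,0,0,-0.13],[0.0013,0,0,0,0,0,-0.13]],
  ],
)

```text
time_s: 12.55
ee_pos: [544.9, -77.6, 26.5]
orientation: [0.0, 1.0, 0.01, -0.002]
wrist_force: [-7.7, 0.4, 5.8]
gripper_width: 0.434
gripper_force: 4.4
```

In the tool's units: -0.115 m / 0.75 = -0.1533, -0.01 m / 0.75 = -0.0133.

play_rows(
  steps=[
    [[-0.004,0,0,0,0,0,-0.13],[-0.0133,0,0,0,0,0,-0.13],[-0.0333,0,0,0,0,0,-0.13],[-0.06,0,0,0,0,0,-0.13],[-0.08,0,-0.0267,0,0,0,-0.13],[-0.08,0,-0.08,0,0,0,-0.13],[-0.08,0,-0.1333,0,0,0,-0.13],[-0.08,0,-0.1533,0,0,0,-1],[-0.08,0,-0.1533,0,0,0,-1],[-0.08,0,-0.1533,0,0,0,-1]],
  ],
)

```text
time_s: 13.38
ee_pos: [487.7, -78.9, 142.8]
orientation: [0.0, 1.0, 0.01, 0.002]
wrist_force: [-1.0, -0.9, -0.8]
gripper_width: 0.266
gripper_force: 0.0
```

```bash
python3 look.py;python3 t.py 1 -205 145 1.5708
```

```text
scene 364 rail [-49.7 -39.3  55.6]
scene 859 rail [-52.7  89.4  55.5]
top 395 rail [-52.5 125.7  56. ]
top 400 rail [-50.9  48.2  56. ]
t 13.4833 rail now [-147.   -40.8  140.9] F rail [-0.6  0.1  0.2] w 0.179
shift [ 0.1487  0.1636 -0.0042] turn [-6.0000e-04  6.0000e-04 -1.5751e+00]
```

In the tool's units: 0.132 m / 0.75 = 0.176, 0.12 m / 0.75 = 0.16, -1.2 rad / 3.1416 = -0.382.

play_rows(
  steps=[
    [[0.016,0.0173,-0.0053,0,0,-0.0382,-1],[0.032,0.0347,-0.0053,0,0,-0.0764,-1],[0.048,0.0533,-0.0053,0,0,-0.1146,-1],[0.064,0.0707,-0.0053,0,0,-0.1528,-1],[0.08,0.088,-0.0053,0,0,-0.191,-1],[0.096,0.1053,-0.0053,0,0,-0.2292,-1],[0.112,0.1227,-0.0053,0,0,-0.2674,-1],[0.128,0.14,-0.0053,0,0,-0.3056,-1],[0.144,0.1587,-0.0053,0,0,-0.3438,-1],[0.16,0.176,-0.0053,0,0,-0.382,-1]],
  ],
)

```text
time_s: 14.32
ee_pos: [609.0, -209.0, 143.5]
orientation: [-0.001, 0.818, 0.575, -0.001]
wrist_force: [-0.2, -0.2, 0.3]
gripper_width: 0.01
gripper_force: 0.0
```

```bash
python3 t.py 1 -200 130 1.5708
```

```text
t 14.3167 rail now [ -27.4 -173.9  143.5] F rail [-0.2 -0.2  0.3] w 0.01
shift [-0.0141  0.0359  0.0134] turn [-0.0029 -0.0006 -0.3692]
```

In the tool's units: 0.036 m / 0.75 = 0.048, -0.01 m / 0.75 = -0.0133, -0.37 rad / 3.1416 = -0.1178.

play_rows(
  steps=[
    [[-0.0067,0.016,0,0,0,-0.0382,-1],[-0.0133,0.032,0,0,0,-0.0764,-1],[-0.0187,0.048,0,0,0,-0.1146,-1],[-0.0187,0.048,0.0173,0,0,-0.1178,-1],[-0.0187,0.048,0.0173,0,0,-0.1178,-1],[-0.0187,0.048,0.0173,0,0,-0.1178,-1],[-0.0187,0.048,0.0173,0,0,-0.1178,-1]],
  ],
)

```text
time_s: 14.9
ee_pos: [637.4, -232.9, 131.7]
orientation: [-0.001, 0.701, 0.713, -0.0]
wrist_force: [0.2, 0.4, -0.0]
gripper_width: 0.006
gripper_force: 0.0
```

```bash
python3 look.py; python3 t.py 1 -199 42 1.5708; python3 - <<'E'
from workcell import *
from h import *
f=grab_frame("wrist");im=f["img"]
cv2.imwrite("pics/w2.png",im[:,:,::-1])
P=cloud(f);x,y,z=[P[...,i] for i in range(3)];b=(x>620)&(x<655)&(y<-150)&(z>40)&(z<75)
q=P[b];print("end wall/hump y hist",[(a,int(((q[:,1]>a)&(q[:,1]<=a+5)).sum())) for a in range(-240,-150,5)])
E
```

```text
scene 374 rail [-49.3 -41.7  55.7]
scene 856 rail [-53.   88.4  55.7]
top 418 rail [-52.6 126.6  56.1]
top 417 rail [-52.1  47.4  56.1]
top 399 rail [-48.9 -42.6  55.9]
t 15.0 rail now [   1.1 -198.7  132.8] F rail [ 0.2 -0.4  0.4] w 0.008
shift [-0.0003 -0.0001  0.0908] turn [-0.0002 -0.     -0.0059]
end wall/hump y hist [(-240, 0), (-235, 0), (-230, 0), (-225, 0), (-220, 0), (-215, 206), (-210, 399), (-205, 0), (-200, 0), (-195, 0), (-190, 36), (-185, 317), (-180, 356), (-175, 430), (-170, 264), (-165, 252), (-160, 263), (-155, 275)]
```

View pics/w2.png

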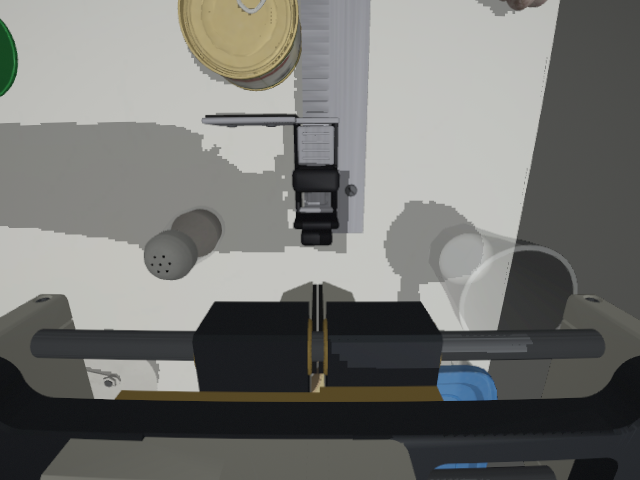

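```bash
python3 - <<'E'
from workcell import *
from h import *
f=grab_frame("wrist")
print("base",ray(f,[(463,257),(440,257)],0).round())
for z in(80,100,120):print(z,ray(f,[(518,308),(460,310)],z).round())
f=dict(np.load("top.npz"));print("top",ray(f,[(418,152),(418,163)],0).round(),ray(f,[(418,152)],100).round())
E
```

```text
base [[ 778. -255.    0.]
 [ 756. -256.    0.]]
80 [[ 786. -266.   80.]
 [ 743. -268.   80.]]
100 [[ 772. -255.  100.]
 [ 733. -257.  100.]]
120 [[ 758. -244.  120.]
 [ 723. -246.  120.]]
top [[ 790. -268.    0.]
 [ 755. -267.    0.]] [[ 761. -250.  100.]]
```

In the tool's units: 0.086 m / 0.75 = 0.1147, 0.08 m / 0.75 = 0.1067.

play_rows(
  steps=[
    [[0,-0.008,0.02,0,0,0,-1],[0,-0.008,0.0467,0,0,0,-1],[0,-0.008,0.0733,0,0,0,-1],[0,-0.008,0.0933,0,0,0,-1],[0,-0.008,0.1067,0,0,0,-1],[0,-0.008,0.1147,0,0,0,-1],[0,-0.008,0.1147,0,0,0,-1],[0,-0.008,0.1147,0,0,0,-1]],
  ],
)

```text
time_s: 15.77
ee_pos: [632.7, -234.0, 47.3]
orientation: [0.0, 0.7, 0.714, 0.0]
wrist_force: [-0.8, 0.1, 0.4]
gripper_width: 0.004
gripper_force: 0.0
```

```bash
python3 t.py -4 -150.5 46 1.5708
```

```text
t 15.7667 rail now [  -4.3 -199.5   47.3] F rail [-0.8  0.2  0.4] w 0.004
shift [0.049  0.     0.0013] turn [ 0.0006  0.0002 -0.0051]
```

In the tool's units: 0.04 m / 0.75 = 0.0533, 0.004 m / 0.75 = 0.0053.

play_rows(
  steps=[
    [[0.0053,0,0,0,0,0,-1],[0.0107,0,0,0,0,0,-1],[0.016,0,0,0,0,0,-1],[0.0213,0,0,0,0,0,-1],[0.0267,0,0,0,0,0,-1],[0.032,0,0,0,0,0,-1],[0.0373,0,0,0,0,0,-1],[0.0427,0,0,0,0,0,-1],[0.048,0,0,0,0,0,-1],[0.0533,0,0,0,0,0,-1]],
  ],
)

```text
time_s: 16.6
ee_pos: [631.7, -194.1, 47.2]
orientation: [0.0, 0.7, 0.714, -0.0]
wrist_force: [-0.4, -0.1, 0.9]
gripper_width: 0.005
gripper_force: 0.0
```

In the tool's units: 0.006 m / 0.75 = 0.008, 0.004 m / 0.75 = 0.0053.

play_rows(
  steps=[
    [[0.0027,0,0,0,0,0,-1],[0.0053,0,0,0,0,0,-1],[0.008,0,0,0,0,0,-1],[0.008,0,0,0,0,0,-1],[0.008,0,0,0,0,0,-1]],
  ],
)

```text
time_s: 17.02
ee_pos: [631.6, -188.9, 47.1]
orientation: [0.001, 0.701, 0.714, -0.0]
wrist_force: [0.3, -4.5, 2.9]
gripper_width: 0.009
gripper_force: 2.7
```

```bash
python3 look.py; python3 t.py -4 -150.5 46 1.5708
```

```text
scene 1219 rail [-52.   53.8  55.7]
top 405 rail [-52.3 125.9  56. ]
top 829 rail [-50.3  11.   55.9]
t 17.1167 rail now [  -4.3 -154.4   47.1] F rail [-0.3 -6.   3.1] w 0.005
shift [0.0039 0.0002 0.0011] turn [ 0.0005  0.0013 -0.0056]
```

In the tool's units: 0.005 m / 0.75 = 0.0067, 0.001 m / 0.75 = 0.0013.

play_rows(
  steps=[
    [[0.0013,0,0,0,0,0,-1],[0.0027,0,0,0,0,0,-1],[0.004,0,0,0,0,0,-1],[0.0053,0,0,0,0,0,-1],[0.0067,0,0,0,0,0,-1],[0.0067,0,0,0,0,0,-1],[0.0067,0,0,0,0,0,-1]],
  ],
)

```text
time_s: 17.7
ee_pos: [631.5, -185.8, 47.1]
orientation: [0.001, 0.701, 0.713, -0.001]
wrist_force: [0.5, -9.2, 1.6]
gripper_width: 0.007
gripper_force: 4.9
```

```bash
python3 look.py; python3 t.py -4 -150.5 46 1.5708
```

```text
scene 1237 rail [-52.3  54.6  55.6]
top 1228 rail [-51.8  50.   56.1]
t 17.8 rail now [  -4.3 -151.2   47.1] F rail [ 1.  -9.3  2.3] w 0.004
shift [0.0007 0.0003 0.0011] turn [ 0.0007  0.0032 -0.0068]
```

In the tool's units: 0.003 m / 0.75 = 0.004, 0.001 m / 0.75 = 0.0013.

play_rows(
  steps=[
    [[0.0013,0,0,0,0,0,-1],[0.0027,0,0,0,0,0,-1],[0.004,0,0,0,0,0,-1],[0.004,0,0,0,0,0,-1],[0.004,0,0,0,0,0,-1]],
  ],
)

```text
time_s: 18.22
ee_pos: [631.5, -185.6, 47.1]
orientation: [0.003, 0.702, 0.712, -0.002]
wrist_force: [2.1, -16.7, 0.2]
gripper_width: 0.004
gripper_force: 8.0
```

Snug (force rises with no motion). Back off and lift.

In the tool's units: -0.12 m / 0.75 = -0.16, -0.09 m / 0.75 = -0.12.

play_rows(
  steps=[
    [[-0.008,0,0,0,0,0,-1],[-0.02,0,0,0,0,0,-1],[-0.0293,0,-0.0133,0,0,0,-1],[-0.0333,0,-0.0667,0,0,0,-1],[-0.0333,0,-0.12,0,0,0,-1],[-0.0333,0,-0.16,0,0,0,-1],[-0.0333,0,-0.16,0,0,0,-1],[-0.0333,0,-0.16,0,0,0,-1]],
  ],
)

```text
time_s: 18.88
ee_pos: [633.2, -204.7, 169.6]
orientation: [0.002, 0.7, 0.714, 0.001]
wrist_force: [-0.6, -0.1, -0.3]
gripper_width: 0.005
gripper_force: 0.0
```

```bash
python3 look.py; python3 t.py; python3 - <<'E'
from workcell import *
from h import *
f=grab_frame("top");cv2.imwrite("pics/t4.png",cv2.resize(f["img"][165:275,265:425,::-1],None,fx=4.4,fy=4,interpolation=cv2.INTER_CUBIC))
E
```

```text
scene 1243 rail [-52.   55.7  55.5]
top 1215 rail [-51.5  51.6  55.9]
t 18.9833 rail now [  -5.1 -170.2  166.3] F rail [-1.2  0.4 -0.3] w 0.003
```

View pics/t4.png

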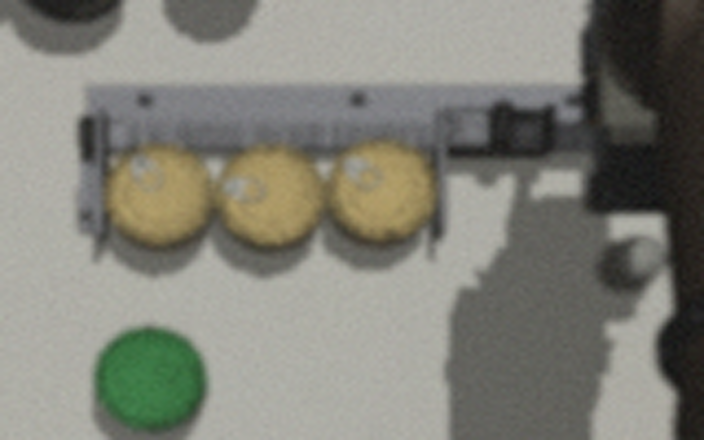

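The picture shows the three tins side by side between the cheeks, at pixels (158,195), (270,195) and (383,190). The stop is up against the third tin.

```bash
python3 -c "from workcell import *;print(finish_job())"
```

```text
the job is handed in; nothing more can be done
None
```

The job is handed in: the loose tin was pushed in against the bar, the stop holds the three tins snug side by side, and the arm came nowhere near the other things; no verdict was returned.

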